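# Find a rotor's heavy side on the balancing stand

### The job

The drum on the balancing stand has a hidden heavy side that does not show from outside. Pull the yellow stop plate straight up out of its slot and park it upright, fully home, in the empty outer slot of the stand; then take the black crank handle, turn the drum right round at least one full turn to feel where it is heavy, and bring the heavy side straight down. Finish still gripping the handle, with the drum held still there, and leave the other things on the bench alone.

Things in the scene. Friction and masses are not known exactly. Their poses are not given: they have to be found in the camera images.
- stand: grey balancing stand, fixed; origin on the bench top, below the axle, under the drum's front face. x points along the axle away from the crank (roughly away from the robot), y to the left seen from the crank side, z up. Base 12 mm thick, x -25 to 60, y -62 to 170 mm. Bare drum 100 mm across, x 0 to 36 mm, its top 155 mm above the bench
- axle (a point): point on the axle at the drum's front face, 105 mm above the bench; axes as the stand's. A weight is hidden in the drum at an angle to the crank that differs every time. It loads the axle with 0.17 to 0.21 Nm times the sine of its angle from straight down (4 to 5 N at the handle at most): against you raising the heavy side, with you lowering it
- work_slot (a point): centre of the floor of the inner slot, where the stop plate stands; axes as the stand's; at x 16, y 75 mm of the stand, 12 mm above the bench. Slot 6 mm wide (y), 78 mm long (x), 28 mm deep, in a dark holder whose top is 40 mm above the bench. The microscope and its holders stand close behind the stand (from about 0.6 m ahead of the robot) and overhead there: come in from the near side
- park_slot (a point): centre of the floor of the outer slot, empty at the start, 65 mm to the left (y) of the inner one and parallel to it; axes as the stand's; floor 12 mm above the bench. Slot 9 mm wide (y; 12 mm in its top 8 mm), 78 mm long (x), 28 mm deep
- stop_plate: yellow plate on edge in the inner slot, 70 mm long (its x), 4 mm thick (its y), 180 mm tall, 0.08 to 0.17 kg; its top 26 mm is a black grip strip 10 mm thick. Origin at the centre of its lower edge; axes as the stand's at the start. The red lug on the drum's rim (across from the crank, out to 80 mm from the axle) strikes the plate, so no full turn until it is out
- plate_grip (a point): middle of the plate's grip strip, 170 mm above its lower edge, 10 mm below its top: grip here from above, closing across the 10 mm
- handle: black crank handle, a freely spinning sleeve 18 mm thick, 60 mm long, parallel to the axle, sticking out of the drum's front towards the robot. Origin at its middle, on its own axis: 62 mm in front of the drum's face, 42 mm from the axle line. As it spins freely it can be gripped across from above and led round its circle with the fingers always pointing down
- rotor (a joint): turn of the drum, rad: 0 with the handle straight above the axle, growing clockwise seen from the crank side (handle at stand y = -42 sin, z = 105 + 42 cos mm); no end stop. Starts within 0.85 of 0. The bearing drags with a constant 0.22 Nm (about 5 N at the handle) either way, so the drum stays where it is left; without the hidden weight it is balanced
- solvent_bottle: white plastic bottle with a grey cap, 54 mm across, 150 mm tall, right of the stand; a bystander, leave it; origin under its centre
- parts_tin: round pale tin, 64 mm across, 28 mm tall, right of the stand; a bystander, leave it; origin under its centre
- green_tape: roll of green tape, 84 mm across, 24 mm tall, at the left; a bystander, leave it; origin under its centre
- screwdriver: blue-handled screwdriver, 176 mm long, lying right of the stand; a bystander, leave it; origin under its centre
- lens_case: black round can, 39 mm across, 52 mm tall, right of the stand; a bystander, leave it; origin under its centre
- hex_key_set: red and black folding hex key set, 98 mm long, left of the stand; a bystander, leave it; origin under its centre
- black_marker: white marker pen with a black cap, 124 mm long, right of the stand; a bystander, leave it; origin under its centre

How it is judged:
By the outcome, as a careful person would: the job done as asked, in the order asked, and still so for the second after the job is handed in, while the arm keeps its last pose, push and grip.
It also fails if it takes over 72 s, if anything falls off the work surface, if the arm or the gripper's body presses on something with over 40 N, if the wrist force passes 120 N, or if a joint passes its speed limit or range.

### The arm

A 7-joint arm with a two-finger parallel gripper is mounted at the origin on a cart in front of the work surface, level with it; the furniture and walls round the work are solid. World frame = base frame: x ahead of the robot, y to its left, z up, the work surface at z = 0. Lengths are in m, angles in rad, forces in N, time in s.
With the tool pointing down it reaches from about 0.425 to 0.875 m from the base axis. Payload 4.7 kg.
Tool frame: the origin (TCP) lies between the finger pads; the fingertips stand manip.tips_ahead ahead of it and the grasp point (between the pads) is the TCP (manip.tips_ahead is the distance from the TCP to the fingertips, in m); z points along the fingers, y is the line along which they close (so a half turn about z gives the same grasp; the last joint's range is limited). The gripper opens to 87 mm and grips with 3 to 60 N. Pads are 19 mm wide; open, the fingers measure 117 mm over their backs; the gripper's body (75 mm by 190 mm) begins 51 mm behind the grasp point.
Start: joints at [1.335, 0.321, -0.07, 1.45, 0.023, 1.371, -0.057], TCP at [0.161, -0.63, 0.212] pointing down, gripper open.
Joint ranges: [-2.86, 2.86], [-0.3, 2.09], [-1.38, 1.24], [0.06, 2.45], [-1.56, 4.7], [0.09, 2.05], [-2.69, 2.69]. Speed limits (rad/s): [2.57, 2.57, 3.14, 3.14, 3.14, 3.14, 3.14].

### API

Orientations are given as a rotation vector (axis times angle).
In Python, from rig import manip gives the robot as it stands. The module is installed in compiled form; this text tells all that it offers.
- The arm moves only by the tool arm_command, never from a script. Its argument "moves" is text: rows parted by semicolons, each of 7 numbers parted by spaces: the finger opening in cm, from 0 to 8.7, then the shift along the tool's x, y, z in cm, then the turn, a rotation vector about the tool's x, y, z in rad. A call has 1 to 12 rows; each row shifts and turns the commanded pose from where the row before left it, along the tool's axes as they then stand; what a row does not reach is not made up. A row lasts 1/10 s, in which the tool goes at most 50 mm and 8.59 degrees, less where a joint would pass 70% of its speed; a pose out of reach is approached as far as the arm can. A call is refused whole if a number of a shift passes 5 or a number of a turn 0.15, either way. A call with a gripper value outside its range is refused whole. The fingers move at their own pace and stop on an object; the grip force is fixed at half the most. Time passes only in rows, so rows that do not move let the fingers close. It gives the time, the measured TCP pose, the force, the opening and the grip force at its end, in the units of the state.
- manip.state(): the state, without advancing time (a new reading comes with each control period).
- manip.read_camera(name): name is "side" or "top" or "wrist"; returns a dict with "img" (420x560x3 uint8, red, green, blue), "intrinsics" (3x3 intrinsics, pixels), "eye" and "orientation" of the camera in the world. Camera axes: x right, y down, z forward; pixel columns grow to the right and rows downward; lengths in m; the calibration is good to about 2 mm. A picture is of the moment at which its call begins. There is no depth.
- manip.sign_off(): hands the job in; it is judged then, once.
The state is a dict: "time": time; "joints": joint angles; "dq": joint speeds; "joint_torque": joint torques, N m; "ee_pos": TCP position; "tcp_rot": TCP orientation; "wrist_force": force on the tool from outside, world axes, zero at the start; "torque": the same for the moment, N m; "gripper_width": finger opening in m; "finger_force": force on a finger pad.
Only numpy, scipy, OpenCV 4.12 (cv2) and the standard library are available. Lean on these libraries where they do the work, as an engineer would, in place of code of your own. Each camera call takes 0.05 s, during which the arm holds its last target. There are 200 camera calls.

## Working session

There is one attempt and no reset: what is moved stays moved. The work goes in short steps, Python scripts to look and compute and a tool call to move; the robot and the scene stay as the last step left them, time stands still between calls to the robot, and variables do not carry over. Pictures are saved under pics/ and viewed, at most 10 in all, crops included, and the job is handed in when it is done.

Besides the shell and the picture viewer there is one more tool, called after "Request:" as name(argument=value, ...), one argument or row to a line, values as JSON. arm_command: Moves the arm, as the interface text tells. Its arguments: {"type":"object","properties":{"moves":{"type":"string"}},"required":["moves"]}

```bash
mkdir -p pics; ls; python3 - <<'E'
from rig import manip
import cv2,numpy as np
s=manip.state()
print(s, manip.tips_ahead)
ims=[]
for n in("side","top","wrist"):
    r=manip.read_camera(n); cv2.imwrite(f"pics/a_{n}.png",r["img"][:,:,::-1]); print(n,r["intrinsics"],r["eye"],r["orientation"])
E
```

```text
pics
{'time': 0.0, 'joints': array([ 1.33511132,  0.32181121, -0.07007804,  1.45169555,  0.02260442,
        1.37076797, -0.05690554]), 'dq': array([-0.00129773,  0.00056121,  0.00091144, -0.00054302, -0.00129375,
       -0.00210294,  0.00156238]), 'joint_torque': array([ 2.26586608e-04, -4.91291535e+01, -4.03669160e-01, -3.12528241e+01,
       -6.36410387e-02,  4.36869403e-02,  1.86337852e-04]), 'ee_pos': array([ 0.16048042, -0.62928587,  0.21075881]), 'tcp_rot': array([-3.11526899e+00, -3.91141060e-01,  5.32929773e-04]), 'wrist_force': array([ 0.79533239, -0.62752847, -0.10902893]), 'torque': array([-0.00098113,  0.03674813,  0.0322859 ]), 'finger_force': 0.0, 'gripper_width': 0.0869589607744538} 0.019
side [[522.83568757   0.         282.2492521 ]
 [  0.         522.83568757 211.67366869]
 [  0.           0.           1.        ]] [ 0.29827413 -1.07479139  0.84707006] [-2.08663493  0.27193404 -0.12274211]
top [[379.74898174   0.         280.98861783]
 [  0.         379.74898174 208.2750455 ]
 [  0.           0.           1.        ]] [0.47639605 0.12736271 1.31382497] [-2.15098596  2.18754272 -0.06878897]
wrist [[332.73828464   0.         280.44491606]
 [  0.         332.73828464 211.36890971]
 [  0.           0.           1.        ]] [ 0.22518014 -0.61212362  0.38327508] [ 2.31854237 -1.80097683 -0.22887545]
```

View pics/a_side.png

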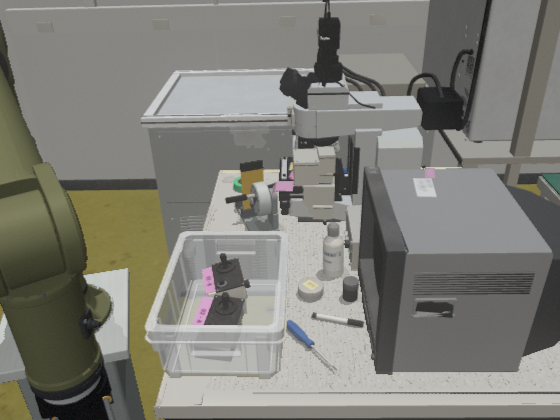

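View pics/a_top.png

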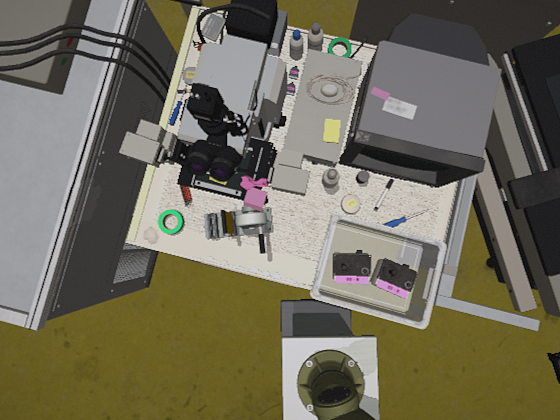

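The side view shows the yellow plate near (252,185) and the crank handle near (240,199). In the top view the stand is around (240,222), with the handle at (263,242). I'll enlarge both.

```bash
python3 - <<'E'
import cv2,numpy as np
t=cv2.imread("pics/a_top.png")[175:275,150:300]; s=cv2.imread("pics/a_side.png")[140:250,200:340]
a=cv2.resize(t,(600,400),interpolation=cv2.INTER_CUBIC);b=cv2.resize(s,(700,550),interpolation=cv2.INTER_CUBIC)
cv2.imwrite("pics/b_t.png",a);cv2.imwrite("pics/b_s.png",b)
E
```

```text
(no output)
```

View pics/b_t.png

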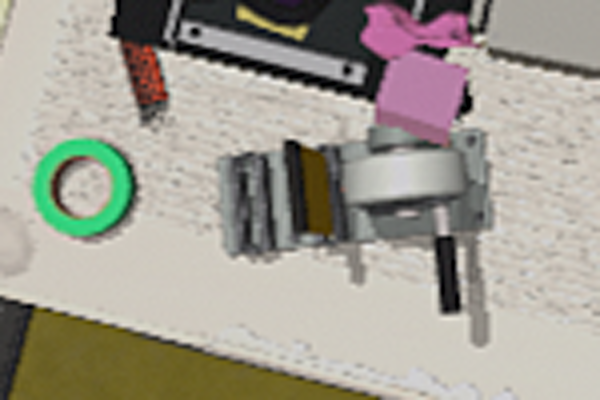

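View pics/b_s.png

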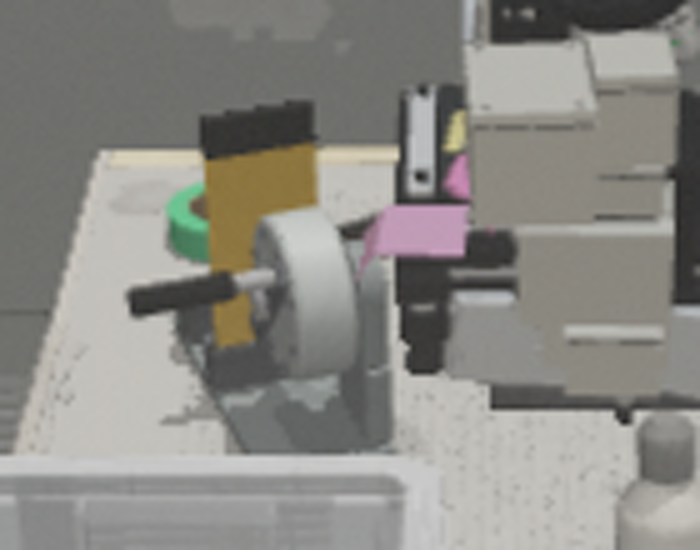

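The crops show the strip top in the top view running from about (222.5,211) to (227,234.5), and the handle from (260,234.5) to (262,253). In the side view the handle runs from (226,200) to (247,197), and the strip top from (240,164) to (262,160). I'll triangulate from these.

```bash
cat > h.py <<'E'
import numpy as np,cv2
from rig import manip
from scipy.spatial.transform import Rotation as R
def ray(c,uv):
    K=c["intrinsics"];d=np.linalg.solve(K,[uv[0],uv[1],1.]);return np.array(c["eye"]),R.from_rotvec(c["orientation"]).apply(d/np.linalg.norm(d))
def plane(c,uv,z):
    e,d=ray(c,uv);return e+d*(z-e[2])/d[2]
def tri(rs):
    A=np.zeros((3,3));b=np.zeros(3)
    for e,d in rs:
        P=np.eye(3)-np.outer(d,d);A+=P;b+=P@e
    p=np.linalg.solve(A,b);return p,[np.linalg.norm((np.eye(3)-np.outer(d,d))@(p-e)) for e,d in rs]
def proj(c,p):
    q=R.from_rotvec(c["orientation"]).inv().apply(np.array(p)-c["eye"]);u=c["intrinsics"]@q;return u[:2]/u[2]
def tool(s=None):
    s=s or manip.state();return s["ee_pos"],R.from_rotvec(s["tcp_rot"])
E
python3 - <<'E'
from h import *
np.set_printoptions(precision=4,suppress=True)
t=manip.read_camera("top");s=manip.read_camera("side");w=manip.read_camera("wrist")
for n,a,b in [("hnear",(262.2,253),(226,200.4)),("hfar",(260,234.5),(247,197)),("snear",(227,234.5),(240,163.6)),("sfar",(222.5,210.8),(262.4,160))]:
    print(n,tri([ray(t,a),ray(s,b)]),plane(t,a,.192))
p,r=tool();print(r.as_matrix());
print("cam in tool",r.inv().apply(w["eye"]-p),(r.inv()*R.from_rotvec(w["orientation"])).as_matrix())
E
```

```text
hnear (array([0.4388, 0.2101, 0.1352]), [np.float64(0.001392012825667149), np.float64(0.0013920128256670692)]) [0.4393 0.2063 0.192 ]
hfar (array([0.4978, 0.216 , 0.1335]), [np.float64(0.003304404047949952), np.float64(0.0033044040479499456)]) [0.4936 0.2121 0.192 ]
snear (array([0.4983, 0.3086, 0.1961]), [np.float64(0.003198080819371357), np.float64(0.0031980808193714364)]) [0.4952 0.3098 0.192 ]
sfar (array([0.5686, 0.3225, 0.1919]), [np.float64(0.0028611204419671746), np.float64(0.002861120441967062)]) [0.5657 0.3229 0.192 ]
[[ 0.969   0.2472 -0.0002]
 [ 0.2472 -0.969   0.0006]
 [-0.     -0.0006 -1.    ]]
cam in tool [ 0.0669 -0.001  -0.1723] [[-0.     -0.9687 -0.2481]
 [ 1.      0.     -0.0001]
 [ 0.0001 -0.2481  0.9687]]
```

Triangulation agrees with the given sizes: the plate is at about (0.532,0.316), stand yaw is about 0.15 and the handle is at about (0.468,0.213). Next I'll plan the move that brings the wrist camera over the stand.

```bash
cat >> h.py <<'E'
def rows(wps,w,start=None,yaw0=None):
    """wps: list of (x,y,z,yaw) per row -> printed rounded rows; tracks rounding. tool pointing exactly down"""
    if start is None:
        p,r=tool();m=r.as_matrix();start=p;yaw0=np.arctan2(m[1,0],m[0,0])
    p=np.array(start,float);y=yaw0;out=[]
    for q in wps:
        c,s=np.cos(y),np.sin(y);d=np.array(q[:3])-p
        X=np.array([c,s,0]);Y=np.array([s,-c,0])
        sh=np.round([100*d@X,100*d@Y,-100*d[2]],1);t=round((y-q[3]),2)
        out.append(f"{w} {sh[0]:g} {sh[1]:g} {sh[2]:g} 0 0 {t:g}")
        p=p+(X*sh[0]+Y*sh[1])/100-np.array([0,0,sh[2]/100]);y-=t
    for i in range(0,len(out),12): print("; ".join(out[i:i+12]))
    print("end",p.round(4),round(y,3))
E
python3 - <<'E'
from h import *
p,r=tool();m=r.as_matrix();y0=np.arctan2(m[1,0],m[0,0]);a0=np.arctan2(p[1],p[0]);r0=np.hypot(p[0],p[1])
a1=np.arctan2(.25,.45);n=24;W=[]
for i in range(1,n+1):
    f=i/n;g=min(1,i/6);a=a0+f*(a1-a0);rr=r0+g*(.515-r0)
    W.append((rr*np.cos(a),rr*np.sin(a),p[2]+g*(.34-p[2]),y0+f*(3.29-y0)))
rows(W,8.7)
E
```

```text
8.7 4.8 -2.4 -2.1 0 0 -0.13; 8.7 4.7 -2.2 -2.2 0 0 -0.12; 8.7 4.7 -2 -2.1 0 0 -0.13; 8.7 4.5 -1.7 -2.2 0 0 -0.13; 8.7 4.5 -1.5 -2.1 0 0 -0.12; 8.7 4.4 -1.4 -2.2 0 0 -0.13; 8.7 3.8 1 0 0 0 -0.13; 8.7 3.7 1.3 0 0 0 -0.12; 8.7 3.7 1.4 0 0 0 -0.13; 8.7 3.6 1.5 0 0 0 -0.13; 8.7 3.5 1.8 0 0 0 -0.12; 8.7 3.4 1.9 0 0 0 -0.13
8.7 3.3 2.2 0 0 0 -0.13; 8.7 3.2 2.2 0 0 0 -0.12; 8.7 3.1 2.5 0 0 0 -0.13; 8.7 2.9 2.5 0 0 0 -0.13; 8.7 2.8 2.8 0 0 0 -0.12; 8.7 2.7 2.8 0 0 0 -0.13; 8.7 2.5 3 0 0 0 -0.13; 8.7 2.4 3.2 0 0 0 -0.12; 8.7 2.2 3.2 0 0 0 -0.13; 8.7 2.1 3.4 0 0 0 -0.13; 8.7 1.8 3.4 0 0 0 -0.12; 8.7 1.7 3.5 0 0 0 -0.13
end [0.4505 0.2498 0.3405] 3.29
```

Request:
arm_command(
  moves="8.7 4.0 -2.0 -2.1 0 0 -0.13; 8.7 4.0 -1.9 -2.2 0 0 -0.12; 8.7 4.2 -1.7 -2.1 0 0 -0.13; 8.7 4.2 -1.5 -2.2 0 0 -0.13; 8.7 4.2 -1.4 -2.1 0 0 -0.12; 8.7 4.2 -1.3 -2.2 0 0 -0.13; 8.7 3.8 1 0 0 0 -0.13; 8.7 3.7 1.3 0 0 0 -0.12; 8.7 3.7 1.4 0 0 0 -0.13; 8.7 3.6 1.5 0 0 0 -0.13; 8.7 3.5 1.8 0 0 0 -0.12; 8.7 3.4 1.9 0 0 0 -0.13",
)

```text
time: 1.5
ee_pos: [0.4549, -0.227, 0.3408]
tcp_rot: [1.983, 2.436, 0.0]
wrist_force: [0.4, -0.1, 0.5]
gripper_width: 0.0869
finger_force: 0.0
```

```bash
python3 - <<'E'
from h import *
p,r=tool();m=r.as_matrix();y0=np.arctan2(m[1,0],m[0,0]);a0=np.arctan2(p[1],p[0]);r0=np.hypot(p[0],p[1])
print(p,y0,a0,r0)
a1=np.arctan2(.25,.45);n=12;W=[]
for i in range(1,n+1):
    f=i/n;a=a0+f*(a1-a0);rr=r0+f*(.515-r0)
    W.append((rr*np.cos(a),rr*np.sin(a),p[2]+f*(.34-p[2]),y0+f*(3.29-y0)))
rows(W,8.7)
E
```

```text
[ 0.45493092 -0.22695426  0.34082073] 1.775136519698579 -0.4627482626860833 0.5083998185185958
8.7 3.3 2.5 0 0 0 -0.13; 8.7 3.2 2.6 0 0 0 -0.12; 8.7 3.1 2.7 0 0 0 -0.13; 8.7 2.9 2.9 0 0 0 -0.12; 8.7 2.8 3 0 0 0 -0.13; 8.7 2.7 3.2 0 0 0 -0.13; 8.7 2.5 3.2 0 0 0 -0.12; 8.7 2.4 3.4 0.1 0 0 -0.13; 8.7 2.2 3.5 -0 0 0 -0.13; 8.7 2.1 3.6 -0 0 0 -0.12; 8.7 1.9 3.7 -0 0 0 -0.13; 8.7 1.7 3.8 -0 0 0 -0.12
end [0.4506 0.2502 0.3398] 3.285
```

Request:
arm_command(
  moves="8.7 3.3 2.5 0 0 0 -0.13; 8.7 3.2 2.6 0 0 0 -0.12; 8.7 3.1 2.7 0 0 0 -0.13; 8.7 2.9 2.9 0 0 0 -0.12; 8.7 2.8 3 0 0 0 -0.13; 8.7 2.7 3.2 0 0 0 -0.13; 8.7 2.5 3.2 0 0 0 -0.12; 8.7 2.4 3.4 0.1 0 0 -0.13; 8.7 2.2 3.5 0 0 0 -0.13; 8.7 2.1 3.6 0 0 0 -0.12; 8.7 1.9 3.7 0 0 0 -0.13; 8.7 1.7 3.8 0 0 0 -0.12",
)

```text
time: 2.7
ee_pos: [0.4517, 0.2502, 0.3399]
tcp_rot: [-0.225, 3.133, -0.0]
wrist_force: [-0.8, -0.5, 0.4]
gripper_width: 0.0867
finger_force: 0.0
```

```bash
python3 - <<'E'
from h import *
w=manip.read_camera("wrist");np.save("pics/w1.npy",w,allow_pickle=True);cv2.imwrite("pics/w1.png",w["img"][:,:,::-1])
p,r=tool();m=r.as_matrix();print(p,np.arctan2(m[1,0],m[0,0]),w["eye"])
E
```

```text
[0.44666983 0.25833311 0.34039586] -2.982633276949196 [0.38456191 0.24147242 0.51224932]
```

View pics/w1.png

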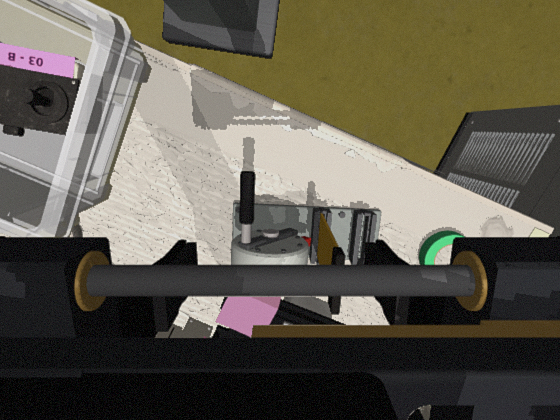

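The wrist view shows the handle at (248,170–222) and the drum at (270,250). The two dark slot holders start at (320,212) and (365,214), and the gripper body hides everything below row 235. I'll move up and forward for a full view.

Request:
arm_command(
  moves="8.7 -2.5 0.7 -4 0 0 0; 8.7 -2.5 0.7 -4 0 0 0; 8.7 0 0 0 0 0 0; 8.7 0 0 0 0 0 0",
)

```text
time: 3.15
ee_pos: [0.5003, 0.27, 0.4196]
tcp_rot: [0.218, -3.133, -0.003]
wrist_force: [-0.9, 0.8, 0.1]
gripper_width: 0.0868
finger_force: 0.0
```

```bash
python3 - <<'E'
from h import *
w=manip.read_camera("wrist");np.save("pics/w2.npy",w,allow_pickle=True)
p,r=tool();m=r.as_matrix();print(p,np.arctan2(m[1,0],m[0,0]),w["eye"])
cv2.imwrite("pics/w2.png",cv2.resize(w["img"][130:270,215:405,::-1],(760,560),interpolation=cv2.INTER_CUBIC))
E
```

```text
[0.49951789 0.26954584 0.41909092] -3.002833464161217 [0.43347602 0.26126661 0.59213269]
```

View pics/w2.png

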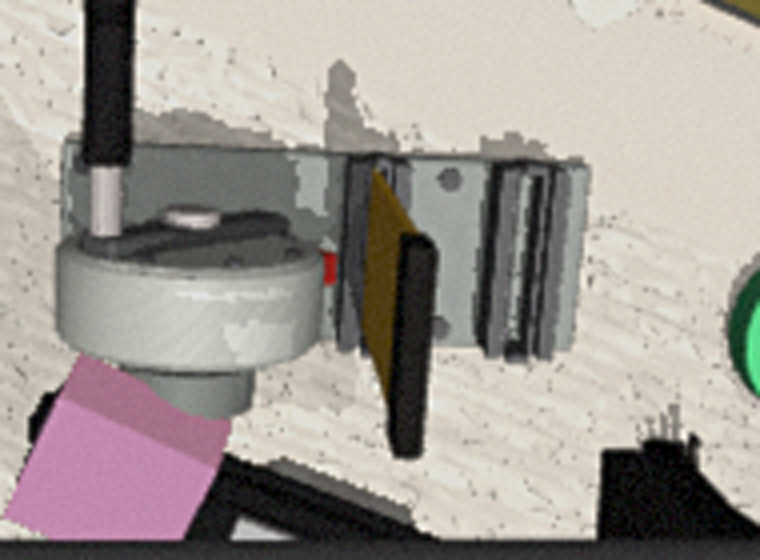

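The wrist view is clear. In the crop, the base near edge runs (63,143)–(590,165) and the strip top has corners (402,236), (436,240), (422,458) and (390,455). The park holder runs (497,163)–(570,165) to (485,355)–(550,358). I'll fit the stand pose from these.

```bash
python3 - <<'E'
from h import *
np.set_printoptions(precision=4,suppress=True)
w=np.load("pics/w2.npy",allow_pickle=True).item()
f=lambda u,v,z:plane(w,(215+(u+.0)/4-.4,130+v/4-.4),z)
pts={"base_nr":(63,143,.012),"base_nl":(590,165,.012),"base_fl":(576,350,.012),
"s1":(402,236,.192),"s2":(436,240,.192),"s3":(422,458,.192),"s4":(390,455,.192),
"pn":(533,167,.04),"pf":(518,350,.04),"pn1":(497,163,.04),"pn2":(570,165,.04),"pf1":(485,355,.04),"pf2":(550,358,.04),
"wn1":(350,158,.04),"wf1":(340,348,.04)}
P={k:f(*v) for k,v in pts.items()}
for k,v in P.items(): print(k,v[:2])
g=lambda a,b:np.arctan2(*(P[b]-P[a])[[1,0]])
print("yaw",g("base_nr","base_nl")-np.pi/2,g("s1","s4"),g("s2","s3"),g("pn","pf"),g("pn1","pf1"),g("pn2","pf2"), g("wn1","wf1"))
print("lens",[np.linalg.norm(P[b]-P[a]) for a,b in [("base_nr","base_nl"),("s1","s4"),("s1","s2"),("pn","pf"),("base_nl","base_fl")]])
s=(P["s1"]+P["s2"]+P["s3"]+P["s4"])/4;print("strip c",s,"park c",(P["pn"]+P["pf"])/2,sum(P[k] for k in("pn1","pn2","pf1","pf2"))/4)
E
```

```text
base_nr [0.5091 0.1849]
base_nl [0.4868 0.4136]
base_fl [0.5698 0.4239]
s1 [0.4995 0.3138]
s2 [0.4993 0.3243]
s3 [0.5693 0.3318]
s4 [0.5697 0.3216]
pn [0.4883 0.3829]
pf [0.5667 0.3913]
pn1 [0.4888 0.3678]
pn2 [0.4854 0.398 ]
pf1 [0.5709 0.3777]
pf2 [0.5683 0.4056]
wn1 [0.4952 0.3071]
wf1 [0.5764 0.3154]
yaw 0.09688916208653775 0.11023989861276429 0.107258850383851 0.10654188280066355 0.11930380723793878 0.09170259518673345 0.10204173107494027
lens [np.float64(0.22974933704148368), np.float64(0.07061928770689319), np.float64(0.010481505631136576), np.float64(0.07880038532883782), np.float64(0.08364370862827945)]
strip c [0.5344 0.3229 0.192 ] park c [0.5275 0.3871 0.04  ] [0.5283 0.3873 0.04  ]
```

The fit is consistent: yaw 0.105, with the strip at (0.534,0.323) and the park slot at (0.5275,0.3875). Before descending I'll check clearance to the microscope.

```bash
python3 - <<'E'
from h import *
np.set_printoptions(precision=3,suppress=True)
t=manip.read_camera("top")
for z in (.25,.35,.45): print(z,[plane(t,q,z)[:2] for q in((185,165),(235,172),(253,198),(160,160),(190,190))])
W=[(.5,.285,.39,3.26),(.51,.30,.35,3.247),(.52,.315,.31,3.247),(.53,.3225,.27,3.247),(.534,.3228,.23,3.247)]
rows(W,4); 
c=manip.read_camera("top")["img"]; cv2.imwrite("pics/c.png",cv2.resize(c[100:280,110:310,::-1],(600,540),interpolation=cv2.INTER_CUBIC))
E
```

```text
0.25 [array([0.694, 0.42 ]), array([0.671, 0.277]), array([0.596, 0.226]), array([0.71 , 0.492]), array([0.622, 0.405])]
0.35 [array([0.674, 0.392]), array([0.653, 0.263]), array([0.585, 0.217]), array([0.688, 0.457]), array([0.608, 0.379])]
0.45 [array([0.653, 0.365]), array([0.634, 0.249]), array([0.573, 0.208]), array([0.666, 0.423]), array([0.595, 0.353])]
4 -0.3 1.6 2.9 0 0 -6.26; 4 -1.2 1.3 4 0 0 0.01; 4 -1.1 1.4 4 0 0 -0; 4 -1.1 0.7 4 0 0 -0; 4 -0.4 -0.1 4 0 0 -0
end [0.534 0.322 0.23 ] 3.247
```

View pics/c.png

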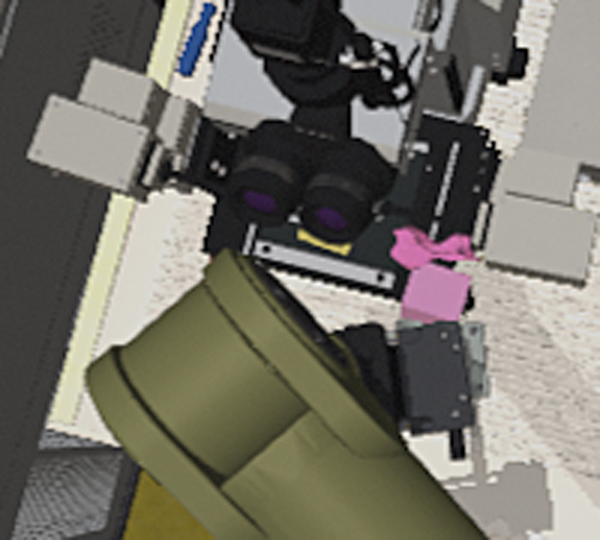

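The microscope clears the tool path: its front edge is at x≥0.6 and the eyepieces are near (240–330,200) in the crop. Going in.

Request:
arm_command(
  moves="4 -0.3 1.6 2.9 0 0 0.02; 4 -1.2 1.3 4 0 0 0.01; 4 -1.1 1.4 4 0 0 0; 4 -1.1 0.7 4 0 0 0; 4 -0.4 -0.1 4 0 0 0; 4 0 0 0 0 0 0; 4 0 0 0 0 0 0",
)

```text
time: 4.0
ee_pos: [0.5343, 0.3218, 0.2312]
tcp_rot: [0.169, -3.136, 0.002]
wrist_force: [-0.0, -0.5, 0.4]
gripper_width: 0.043
finger_force: 0.0
```

```bash
python3 - <<'E'
from h import *
p,r=tool();m=r.as_matrix();print(p,np.arctan2(m[1,0],m[0,0])+2*np.pi,m[:,2])
for o in((.5344,.3229,.182),):
    d=r.inv().apply(np.array(o)-p);print(d*100)
E
```

```text
[0.53428725 0.32175921 0.23124641] 3.2492303334630868 [-5.12218419e-04 -1.32845072e-03 -9.99998986e-01]
[-0.02667597  0.11844061  4.92447869]
```

Request:
arm_command(
  moves="4 0 0.1 2.5 0 0 0; 4 0 0 2.4 0 0 0; 4 0 0 0 0 0 0; 0 0 0 0 0 0 0; 0 0 0 0 0 0 0; 0 0 0 0 0 0 0; 0 0 0 0 0 0 0; 0 0 0 0 0 0 0",
)

```text
time: 4.8
ee_pos: [0.5348, 0.3238, 0.1823]
tcp_rot: [-0.17, 3.136, 0.0]
wrist_force: [0.1, -0.4, 0.0]
gripper_width: 0.0077
finger_force: 0.0
```

Request:
arm_command(
  moves="0 0 0 0 0 0 0; 0 0 0 0 0 0 0; 0 0 0 0 0 0 0",
)

```text
time: 5.1
ee_pos: [0.5347, 0.3238, 0.1819]
tcp_rot: [0.17, -3.137, -0.0]
wrist_force: [-0.4, -0.3, -0.2]
gripper_width: 0.0005
finger_force: 0.4
```

```bash
python3 - <<'E'
from h import *
print(manip.state()["gripper_width"],manip.state()["finger_force"])
w=manip.read_camera("wrist");s=manip.read_camera("side")
a=cv2.resize(s["img"][130:240,190:300],(500,500),interpolation=cv2.INTER_CUBIC)
b=cv2.resize(w["img"][:,140:420],(333,500));cv2.imwrite("pics/d.png",np.hstack([a,b])[:,:,::-1][:,:800])
E
```

```text
0.00047853185542951745 0.35366893862374127
```

View pics/d.png

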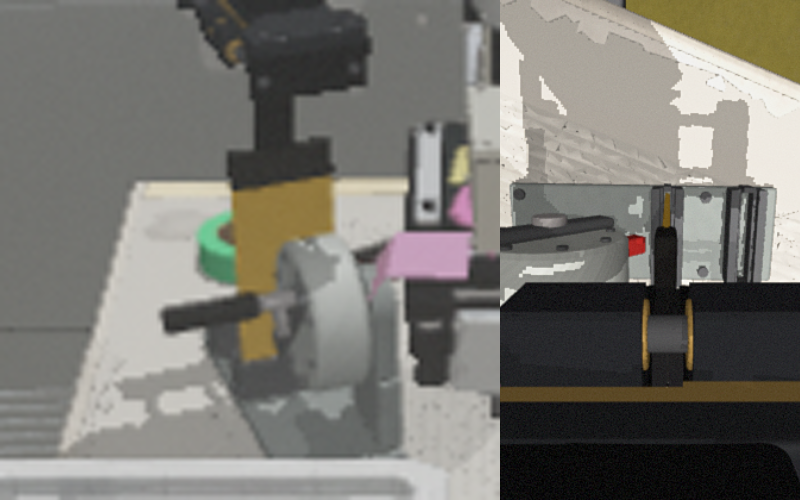

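The picture shows the gripper aligned over the strip, but the reported opening is near 0. I'll test with a small lift and compare the plate's position in the side view.

Request:
arm_command(
  moves="0 0 0 -0.5 0 0 0; 0 0 0 -0.5 0 0 0; 0 0 0 0 0 0 0",
)

```text
time: 5.5
ee_pos: [0.5351, 0.3241, 0.1928]
tcp_rot: [-0.17, 3.136, 0.001]
wrist_force: [-0.3, -0.2, -0.2]
gripper_width: 0.0006
finger_force: 0.0
```

```bash
python3 - <<'E'
from h import *
np.set_printoptions(precision=4,suppress=True)
s=manip.read_camera("side")
def yel(img):
    h=cv2.cvtColor(img,cv2.COLOR_RGB2HSV);m=cv2.inRange(h,(12,120,80),(30,255,255));m[:140]=0;m[235:]=0;m[:,:225]=0;m[:,290:]=0
    v,u=np.nonzero(m);return len(u),u.mean(),v.mean(),v.min(),v.max()
a=cv2.imread("pics/a_side.png")[:,:,::-1].copy()
print(yel(a),yel(s["img"]))
p,r=tool();print(p,"tip",proj(s,p+[0,0,-.019]),"strip top",proj(s,[.5344,.3229,.192]),proj(s,[.4995,.319,.192]),proj(s,[.5695,.327,.192]))
big=cv2.resize(s["img"][145:185,235:275],(600,600),interpolation=cv2.INTER_NEAREST).astype(float)
cv2.imwrite("pics/e.png",np.clip(big*2,0,255).astype(np.uint8)[:,:,::-1])
E
```

```text
(404, np.float64(249.57178217821783), np.float64(182.50742574257427), np.int64(169), np.int64(208)) (409, np.float64(249.47432762836186), np.float64(182.56968215158923), np.int64(169), np.int64(208))
[0.5349 0.3239 0.1924] tip [250.5922 166.9466] strip top [250.1522 161.441 ] [238.7817 163.4458] [261.4259 159.4272]
```

View pics/e.png

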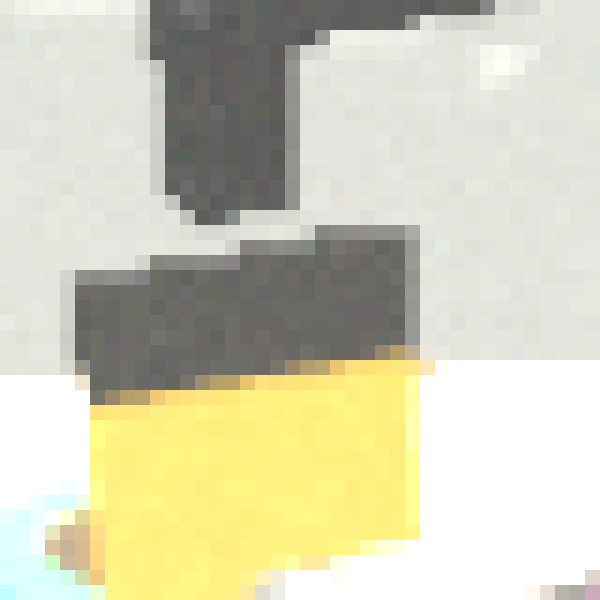

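The fingers closed above the strip: the visible tip is at about (250,159.6), where the given tip offset predicts row 167. So the tips sit about 25 mm higher than assumed. I'll open, raise and measure the tip silhouette.

Request:
arm_command(
  moves="4 0 0 -2 0 0 0; 4 0 0 -2 0 0 0; 4 0 0 0 0 0 0; 4 0 0 0 0 0 0; 4 0 0 0 0 0 0; 4 0 0 0 0 0 0",
)

```text
time: 6.15
ee_pos: [0.5343, 0.3232, 0.2307]
tcp_rot: [0.17, -3.135, 0.001]
wrist_force: [-0.2, 0.2, -0.1]
gripper_width: 0.0372
finger_force: 0.0
```

```bash
cat >> h.py <<'E'
def sil(y0,y1,x0,x1):
    s=manip.read_camera("side");a=cv2.imread("pics/a_side.png")[:,:,::-1]
    d=np.abs(s["img"].astype(int)-a).max(2)>40
    for v in range(y0,y1): print(v,"".join(".#"[int(k)] for k in d[v,x0:x1]))
    return s
E
python3 - <<'E'
from h import *
s=sil(120,165,225,280);p,r=tool();print(p,manip.state()["gripper_width"])
for o in(-.02,0,.02):
  for k in(0,.019): print(o,k,proj(s,p+r.apply([0,o,k])))
E
```

```text
120 .......#############################.#####.............
121 .......................................................
122 ............##################################.........
123 .............#################################.........
124 .............#################################.........
125 .............################################..........
126 .............################################..........
127 .............###############################...........
128 ..............##############################...........
129 ...............##############################..........
130 ................#############################..........
131 .................############################..........
132 .................############################..........
133 ..................#####################................
134 ..................###############......................
135 ..................#############........................
136 ..................#############........................
137 ..................#############........................
138 ................
[... 1172 characters left out ...]
.......
158 .......................................................
159 .......................................................
160 .......................................................
161 .......................................................
162 .......................................................
163 .......................................................
164 .......................................................
[0.53437549 0.32324926 0.23080693] 0.03826144616300032
-0.02 0 [251.43186881 151.89124052]
-0.02 0.019 [251.77334479 157.88452818]
0 0 [249.39540787 149.33499559]
0 0.019 [249.74596717 155.28097452]
0.02 0 [247.40173383 146.83245842]
0.02 0.019 [247.76092301 152.7317854 ]
```

Measured tip rows of 144 and 150 put the tips about 7 mm behind the reported TCP rather than 19 mm ahead. I'll go down accordingly, to TCP z ≈ 0.163.

Request:
arm_command(
  moves="4 0 0 2 0 0 0; 4 0 0 2 0 0 0; 4 0 0 1.5 0 0 0; 4 0 0 1.3 0 0 0; 0 0 0 0 0 0 0; 0 0 0 0 0 0 0; 0 0 0 0 0 0 0; 0 0 0 0 0 0 0; 0 0 0 0 0 0 0; 0 0 0 0 0 0 0",
)

```text
time: 7.2
ee_pos: [0.535, 0.3239, 0.1646]
tcp_rot: [-0.17, 3.136, 0.0]
wrist_force: [0.8, -0.3, 3.6]
gripper_width: 0.0094
finger_force: 30.0
```

Gripped: 9.4 mm, 30 N. Lifting straight up.

Request:
arm_command(
  moves="0 0 0 -0.5 0 0 0; 0 0 0 -1 0 0 0; 0 0 0 -1 0 0 0; 0 0 0 -1 0 0 0; 0 0 0 -1 0 0 0; 0 0 0 -0.7 0 0 0; 0 0 0 0 0 0 0; 0 0 0 0 0 0 0",
)

```text
time: 8.0
ee_pos: [0.5346, 0.3236, 0.2158]
tcp_rot: [0.17, -3.137, 0.0]
wrist_force: [-0.3, 0.6, -0.5]
gripper_width: 0.0097
finger_force: 30.0
```

```bash
cat >> h.py <<'E'
def yel(c,box=(120,240,200,300)):
    h=cv2.cvtColor(c["img"],cv2.COLOR_RGB2HSV);m=cv2.inRange(h,(12,120,80),(30,255,255));k=np.zeros_like(m);a,b,e,f=box;k[a:b,e:f]=m[a:b,e:f]
    n,l,st,_=cv2.connectedComponentsWithStats(k);i=1+np.argmax(st[1:,4]);return l==i
E
python3 - <<'E'
from h import *
s=manip.read_camera("side");w=manip.read_camera("wrist")
m=yel(s);c,_=cv2.findContours(m.astype(np.uint8),0,2);print(cv2.approxPolyDP(c[0],1.5,True)[:,0].tolist())
p,r=tool();print(p,np.arctan2(r.as_matrix()[1,0],r.as_matrix()[0,0])+2*np.pi,r.as_matrix()[:,2],manip.state()["wrist_force"],manip.state()["torque"])
np.save("pics/w3.npy",w,allow_pickle=True)
# predicted yellow corners if lifted 52 mm straight
S=R.from_euler("z",.105)
for dz in(.045,.05,.055):
  print(dz,[proj(s,np.array([.5344,.3229,0])+S.apply([x,-.002,0])+[0,0,.012+h+dz]).round(1) for x,h in((-.035,.154),(.035,.154),(-.035,0),(.035,0))])
E
```

```text
[[260, 153], [240, 156], [243, 193], [249, 193], [249, 186], [252, 182], [262, 180]]
[0.53447303 0.32338226 0.21520056] 3.2498095861679688 [-8.23167796e-04 -6.36708807e-04 -9.99999458e-01] [-0.36024245  0.27666856 -1.17028835] [ 0.16470528 -0.107967    0.03880049]
0.045 [array([238.6, 157.8]), array([261.3, 153.9]), array([241.9, 203.5]), array([263.5, 199.3])]
0.05 [array([238.4, 156.2]), array([261.2, 152.4]), array([241.8, 202.1]), array([263.4, 197.9])]
0.055 [array([238.3, 154.6]), array([261.1, 150.8]), array([241.7, 200.7]), array([263.3, 196.5])]
```

The plate rose with the gripper; the top edge is where a 50 mm lift predicts. Moving over to the park slot.

Request:
arm_command(
  moves="0 0 1 0 0 0 0; 0 0 2 0 0 0 0; 0 0 2 0 0 0 0; 0 0 1.4 0 0 0 0; 0 0 0 0 0 0 0; 0 0 0 0 0 0 0; 0 0 0 0 0 0 0",
)

```text
time: 8.8
ee_pos: [0.5283, 0.3863, 0.2155]
tcp_rot: [0.168, -3.137, 0.002]
wrist_force: [0.4, -0.2, -0.9]
gripper_width: 0.0099
finger_force: 30.0
```

```bash
python3 - <<'E'
from h import *
s=manip.read_camera("side");w=manip.read_camera("wrist")
m=yel(s);c,_=cv2.findContours(m.astype(np.uint8),0,2);print(cv2.approxPolyDP(c[0],1.5,True)[:,0].tolist())
p,r=tool();print(p,np.arctan2(r.as_matrix()[1,0],r.as_matrix()[0,0])+2*np.pi)
print("to go tool cm",100*r.inv().apply(np.array([.5277,.3874,p[2]])-p))
S=R.from_euler("z",.105)
for dz in(.05,):
  print(dz,[proj(s,np.array([.5277,.3874,0])+S.apply([x,-.002,0])+[0,0,.012+h+dz]).round(1) for x,h in((-.035,.154),(.035,.154),(-.035,0),(.035,0))])
cv2.imwrite("pics/f.png",cv2.resize(np.hstack([s["img"][130:230,200:300],w["img"][150:250,220:340]])[:,:,::-1],(792,360),interpolation=cv2.INTER_CUBIC))
E
```

```text
[[254, 145], [234, 148], [238, 192], [249, 190], [250, 184], [256, 181]]
[0.52837132 0.38619214 0.21569404] 3.248222768370662
to go tool cm [ 5.38959581e-02  1.27245052e-01 -1.07238021e-04]
0.05 [array([232.6, 148. ]), array([254.7, 144.4]), array([236.1, 192.8]), array([257.1, 188.9])]
```

View pics/f.png

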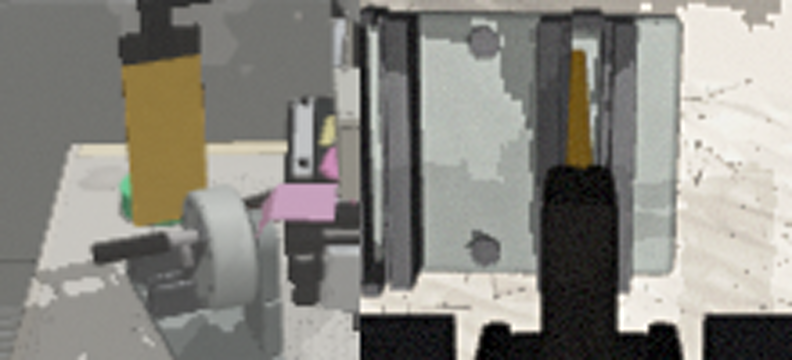

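The side crop shows the plate upright and clear above the bench. In the wrist crop the plate edge is at (578,50) against a slot centre near (586,30), so it needs about 1.5 mm more to the left. Shift, then lower.

Request:
arm_command(
  moves="0 0 0.15 0 0 0 0; 0 0 0 1 0 0 0; 0 0 0 1 0 0 0; 0 0 0 1 0 0 0; 0 0 0 0 0 0 0",
)

```text
time: 9.4
ee_pos: [0.5268, 0.3876, 0.1832]
tcp_rot: [0.17, -3.134, 0.004]
wrist_force: [-0.2, -0.1, -2.4]
gripper_width: 0.0098
finger_force: 30.0
```

Request:
arm_command(
  moves="0 0 0 0.6 0 0 0; 0 0 0 0.5 0 0 0; 0 0 0 0.4 0 0 0; 0 0 0 0.3 0 0 0; 0 0 0 0.2 0 0 0; 0 0 0 0 0 0 0",
)

```text
time: 10.0
ee_pos: [0.5275, 0.3887, 0.1656]
tcp_rot: [0.17, -3.137, 0.0]
wrist_force: [0.5, 0.7, -0.9]
gripper_width: 0.0099
finger_force: 30.0
```

Request:
arm_command(
  moves="0 0 0 0.15 0 0 0; 0 0 0 0.15 0 0 0; 0 0 0 0 0 0 0",
)

```text
time: 10.3
ee_pos: [0.5278, 0.3895, 0.1645]
tcp_rot: [-0.17, 3.135, 0.002]
wrist_force: [-1.6, 0.1, 5.6]
gripper_width: 0.0097
finger_force: 30.0
```

Contact at the original grasp height, so the plate is home. Release and rise.

Request:
arm_command(
  moves="3 0 0 0 0 0 0; 4 0 0 0 0 0 0; 4 0 0 0 0 0 0; 4 0 0 0 0 0 0; 4 0 0 -1 0 0 0; 4 0 0 -3 0 0 0; 4 0 0 -4 0 0 0; 4 0 0 -4 0 0 0; 4 0 0 0 0 0 0; 4 0 0 0 0 0 0",
)

```text
time: 11.3
ee_pos: [0.5278, 0.3895, 0.2844]
tcp_rot: [-0.17, 3.135, 0.002]
wrist_force: [-0.5, -0.2, -0.4]
gripper_width: 0.04
finger_force: 0.0
```

```bash
python3 - <<'E'
from h import *
np.set_printoptions(precision=4,suppress=True)
s=manip.read_camera("side");w=manip.read_camera("wrist");t=manip.read_camera("top")
m=yel(s);c,_=cv2.findContours(m.astype(np.uint8),0,2);print(cv2.approxPolyDP(c[0],1.5,True)[:,0].tolist())
p,r=tool();print(p,np.arctan2(r.as_matrix()[1,0],r.as_matrix()[0,0])+2*np.pi)
S=R.from_euler("z",.105)
print([proj(s,np.array([.5277,.3874,0])+S.apply([x,-.002,0])+[0,0,.012+h]).round(1) for x,h in((-.035,.154),(.035,.154),(-.035,.028),(.035,.028))])
# handle: dark pixels in side
O=np.array([.5344,.3229,0])-S.apply([.016,.075,0]);print("stand",O)
for a in np.arange(.2,.85,.1):
  q=lambda x:O+S.apply([x,-.042*np.sin(a),.105+.042*np.cos(a)])
  print(a.round(1),"side",proj(s,q(-.092)).round(1),proj(s,q(-.032)).round(1),"top",proj(t,q(-.092)).round(1),proj(t,q(-.032)).round(1))
g=cv2.cvtColor(s["img"],cv2.COLOR_RGB2GRAY)[185:212,218:256]
for v,l in enumerate(g): print(185+v,"".join("#" if k<50 else "." for k in l))
E
```

```text
[[255, 160], [235, 163], [238, 194], [249, 193], [250, 184], [256, 181]]
[0.5273 0.3881 0.2814] 3.2497701867030884
[array([233.7, 163. ]), array([255.5, 159.3]), array([236.5, 198.9]), array([257.4, 194.9])]
stand [0.5263 0.2466 0.    ]
0.2 side [223.1 194.1] [243.5 190.2] top [255.9 253.8] [253.7 234.3]
0.3 side [223.5 195.1] [243.9 191.2] top [257.3 253.6] [255.  234.1]
0.4 side [223.9 196.1] [244.4 192.2] top [258.6 253.4] [256.3 234. ]
0.5 side [224.3 197.3] [244.8 193.4] top [259.9 253.3] [257.6 233.8]
0.6 side [224.7 198.6] [245.2 194.6] top [261.1 253.1] [258.8 233.7]
0.7 side [225.1 199.9] [245.6 195.9] top [262.2 252.9] [260.  233.6]
0.8 side [225.4 201.3] [246.  197.3] top [263.3 252.8] [261.  233.5]
185 ......................................
186 ......................................
187 ......................................
188 ......................................
189 ......................................
190 ......................................
191 ......................................
192 ......................................
193 ......................................
194 ......................................
195 ......................................
196 ......................................
197 ......................................
198 ......................................
199 ......................................
200 ......................................
201 ......................................
202 ......................................
203 ......................................
204 ......................................
205 ......................................
206 ......................................
207 ......................................
208 ......................................
209 ......................................
210 ......................................
211 ......................................
```

The plate stands home in the park slot; its top edge matches the prediction. The handle fits rotor ≈ 0.72. I'll plan the approach with the gripper's measured 26 mm z offset.

```bash
python3 - <<'E'
from h import *
S=R.from_euler("z",.105);O=np.array([.5263,.2466,0])
H=O+S.apply([-.064,-.042*np.sin(.72),.105+.042*np.cos(.72)]);print(H)
p,r=tool();y0=3.2498
import itertools
W=[];q=np.array([H[0],H[1],.20])
n=6
for i in range(1,n+1): W.append((*(p+(q-p)*i/n),3.2466))
W+=[(H[0],H[1],.17,3.2466),(H[0],H[1],.14,3.2466),(H[0],H[1],.1106,3.2466)]
rows(W,4,p,y0)
E
```

```text
[0.46555502 0.21235071 0.13657584]
4 1.3 -2.8 1.4 0 0 0; 4 1.4 -2.8 1.3 0 0 0; 4 1.3 -2.8 1.4 0 0 0; 4 1.4 -2.8 1.3 0 0 0; 4 1.3 -2.8 1.4 0 0 0; 4 1.3 -2.8 1.3 0 0 0; 4 0 -0 3 0 0 0; 4 0 -0 3 0 0 0; 4 0 -0 3 0 0 0
end [0.4659 0.2125 0.1104] 3.25
```

Request:
arm_command(
  moves="4 1.3 -2.8 1.4 0 0 0; 4 1.4 -2.8 1.3 0 0 0; 4 1.3 -2.8 1.4 0 0 0; 4 1.4 -2.8 1.3 0 0 0; 4 1.3 -2.8 1.4 0 0 0; 4 1.3 -2.8 1.3 0 0 0; 4 0 0 0 0 0 0; 4 0 0 0 0 0 0; 4 0 0 0 0 0 0",
)

```text
time: 12.35
ee_pos: [0.4663, 0.2142, 0.202]
tcp_rot: [-0.172, 3.137, 0.002]
wrist_force: [-0.6, -0.5, -0.4]
gripper_width: 0.0397
finger_force: 0.0
```

```bash
python3 - <<'E'
from h import *
p,r=tool();print(p);s=manip.read_camera("side")
print("to go cm",100*r.inv().apply(np.array([.4656,.2124,.1106])-p))
g=s["img"].max(2);
for v in range(160,210): print(v,"".join("#" if k<60 else "." for k in g[v,210:262]))
print([proj(s,p+r.apply([0,o,-.007])).round(1) for o in(-.02,.02)])
E
```

```text
[0.46631841 0.21423402 0.20202966]
to go cm [ 0.09391045 -0.18396631  9.14275475]
160 ................##...######################.........
161 ................##..#####################...........
162 ................###################.................
163 ................##############......................
164 ................#############.......................
165 ................#############.......................
166 .................############.......................
167 .................############.......................
168 .................############.......................
169 .................############.......................
170 .................############.......................
171 ......................#######.......................
172 ......................#######.......................
173 ......................#######.......................
174 ......................#######.......................
175 ......................#######.......................
176 ......................#######.......................
177 ......................#######................
[... 1178 characters left out ...]
....#.###.................
199 .................##...#.#....##.####................
200 .................##..##.########....................
201 ................#..####.#...........................
202 .................#.#................................
203 ....................................................
204 ....................................................
205 ....................................................
206 ....................................................
207 ....................................................
208 ....................................................
209 ....................................................
[array([235.1, 177.9]), array([231.1, 171.9])]
```

The tip silhouette (rows 171 and 178) confirms the −7 mm offset model. Descend and grip.

Request:
arm_command(
  moves="4 0.1 -0.2 2.5 0 0 0; 4 0 0 2.5 0 0 0; 4 0 0 2.5 0 0 0; 4 0 0 1.6 0 0 0; 4 0 0 0 0 0 0; 0 0 0 0 0 0 0; 0 0 0 0 0 0 0; 0 0 0 0 0 0 0; 0 0 0 0 0 0 0; 0 0 0 0 0 0 0",
)

```text
time: 13.4
ee_pos: [0.4661, 0.2116, 0.1115]
tcp_rot: [-0.169, 3.135, 0.001]
wrist_force: [1.1, 0.9, 0.2]
gripper_width: 0.0159
finger_force: 30.0
```

```bash
python3 - <<'E'
from h import *
p,r=tool();s=manip.state();print(p,s["wrist_force"],s["gripper_width"],s["finger_force"])
# relative circle path: tool y = -42 d(sin), tool z(down) = -42 d(cos), in cm, from .72 by step .0873*... 
a=.72;st=.1;Y=0;Z=0;o=[]
for i in range(1,73):
    y=-4.2*(np.sin(a+st*i)-np.sin(a));z=-4.2*(np.cos(a+st*i)-np.cos(a))
    dy,dz=round(y-Y,2),round(z-Z,2);Y+=dy;Z+=dz;o.append(f"0 0 {dy:g} {dz:g} 0 0 0")
for i in range(0,72,3): print(round(a+st*(i+3),2),"; ".join(o[i:i+3]))
E
```

```text
[0.46609865 0.21161774 0.11148608] [1.05168921 0.9036093  0.24583543] 0.01590607477645055 29.996714293956757
1.02 0 0 -0.3 0.29 0 0 0; 0 0 -0.27 0.32 0 0 0; 0 0 -0.24 0.35 0 0 0
1.32 0 0 -0.2 0.37 0 0 0; 0 0 -0.16 0.38 0 0 0; 0 0 -0.13 0.41 0 0 0
1.62 0 0 -0.08 0.41 0 0 0; 0 0 -0.05 0.41 0 0 0; 0 0 0 0.42 0 0 0
1.92 0 0 0.05 0.42 0 0 0; 0 0 0.08 0.41 0 0 0; 0 0 0.12 0.4 0 0 0
2.22 0 0 0.17 0.39 0 0 0; 0 0 0.2 0.37 0 0 0; 0 0 0.23 0.35 0 0 0
2.52 0 0 0.27 0.32 0 0 0; 0 0 0.3 0.29 0 0 0; 0 0 0.33 0.26 0 0 0
2.82 0 0 0.36 0.23 0 0 0; 0 0 0.37 0.19 0 0 0; 0 0 0.39 0.15 0 0 0
3.12 0 0 0.41 0.11 0 0 0; 0 0 0.41 0.08 0 0 0; 0 0 0.42 0.03 0 0 0
3.42 0 0 0.42 -0.02 0 0 0; 0 0 0.41 -0.05 0 0 0; 0 0 0.41 -0.09 0 0 0
3.72 0 0 0.4 -0.14 0 0 0; 0 0 0.38 -0.17 0 0 0; 0 0 0.37 -0.22 0 0 0
4.02 0 0 0.34 -0.24 0 0 0; 0 0 0.31 -0.28 0 0 0; 0 0 0.28 -0.31 0 0 0
4.32 0 0 0.25 -0.34 0 0 0; 0 0 0.22 -0.36 0 0 0; 0 0 0.18 -0.38 0 0 0
4.62 0 0 0.14 -0.39 0 0 0; 0 0 0.1 -0.41 0 0 0; 0 0 0.06 -0.41 0 0 0
4.92 0 0 0.02 -0.42 0 0 0; 0 0 -0.02 -0.42 0 0 0; 0 0 -0.07 -0.42 0 0 0
5.22 0 0 -0.11 -0.4 0 0 0; 0 0 -0.14 -0.4 0 0 0; 0 0 -0.19 -0.37 0 0 0
5.52 0 0 -0.22 -0.36 0 0 0; 0 0 -0.26 -0.33 0 0 0; 0 0 -0.29 -0.31 0 0 0
5.82 0 0 -0.31 -0.27 0 0 0; 0 0 -0.35 -0.24 0 0 0; 0 0 -0.36 -0.21 0 0 0
6.12 0 0 -0.39 -0.17 0 0 0; 0 0 -0.4 -0.13 0 0 0; 0 0 -0.41 -0.09 0 0 0
6.42 0 0 -0.42 -0.04 0 0 0; 0 0 -0.42 -0.01 0 0 0; 0 0 -0.41 0.04 0 0 0
6.72 0 0 -0.42 0.07 0 0 0; 0 0 -0.4 0.12 0 0 0; 0 0 -0.39 0.16 0 0 0
7.02 0 0 -0.37 0.2 0 0 0; 0 0 -0.35 0.23 0 0 0; 0 0 -0.32 0.27 0 0 0
7.32 0 0 -0.3 0.29 0 0 0; 0 0 -0.26 0.33 0 0 0; 0 0 -0.24 0.35 0 0 0
7.62 0 0 -0.19 0.37 0 0 0; 0 0 -0.16 0.39 0 0 0; 0 0 -0.12 0.4 0 0 0
7.92 0 0 -0.07 0.42 0 0 0; 0 0 -0.04 0.41 0 0 0; 0 0 0.01 0.42 0 0 0
```

Request:
arm_command(
  moves="0 0 -0.3 0.29 0 0 0; 0 0 -0.27 0.32 0 0 0; 0 0 -0.24 0.35 0 0 0",
)

```text
time: 13.7
ee_pos: [0.4668, 0.204, 0.1011]
tcp_rot: [-0.17, 3.135, 0.004]
wrist_force: [2.6, 6.9, -1.9]
gripper_width: 0.0162
finger_force: 30.0
```

Request:
arm_command(
  moves="0 0 -0.2 0.37 0 0 0; 0 0 -0.16 0.38 0 0 0; 0 0 -0.13 0.41 0 0 0",
)

```text
time: 14.0
ee_pos: [0.4672, 0.2001, 0.0897]
tcp_rot: [-0.171, 3.135, 0.006]
wrist_force: [0.2, 7.6, -0.0]
gripper_width: 0.016
finger_force: 30.0
```

```bash
python3 - <<'E'
from h import *
p,r=tool();s=manip.read_camera("side");t=manip.read_camera("top");print(p,manip.state()["gripper_width"],manip.state()["wrist_force"])
S=R.from_euler("z",.105);O=np.array([.5263,.2466,0])
for a in(1.1,1.2,1.3): print([proj(s,O+S.apply([x,-.042*np.sin(a),.105+.042*np.cos(a)])).round(1) for x in(-.092,-.032)])
print("tips",[proj(s,p+r.apply([0,o,-.007])).round(1) for o in(-.009,.009)])
g=s["img"].max(2)
for v in range(178,222): print(v,"".join("%x"%(min(k,159)//10) for k in g[v,215:258]))
E
```

```text
[0.46718461 0.20013531 0.08968023] 0.016179620974531673 [ 3.68309425  8.04050618 -5.62193965]
[array([226.4, 205.6]), array([246.9, 201.6])]
[array([226.6, 207.1]), array([247.1, 203.1])]
[array([226.8, 208.6]), array([247.4, 204.5])]
tips [array([237.9, 214. ]), array([236.1, 211. ])]
178 55688756754444444445445555455556beeeeeeeeff
179 454677756754445454444455545454458deeeeeeeff
180 acf866656765454544545455455444556beeeeeeeff
181 bffb55556795554445544555445544456beeeeeeeff
182 bffc566556765544554545444444445558ceeefffff
183 effc55679b8765554445554555455555569cfffffff
184 fffb559dabb8555555545555555556666779dcfffff
185 ffff57bb99a9665555555556666667767777889bfff
186 ffffb69a88876755566666667777767777776777bff
187 fffffb8b766656756777776777776677777777767df
188 fffffc67665556776777777667777767767777777af
189 fffffffb7555566667776777777777776779778878e
190 ffffffff8555567777777776777777777778666666d
191 ffffffffb556566778877776777777666666666665b
192 ffffffffc5579867777777997766666666655656658
193 ffffffffc559c767777776776666566665665655557
194 fffffffffb69b7556666665666655665555555555
[... 598 characters left out ...]
7555555555555666667aa99abaa9
208 ffffffffffff8665566556555555555556ab999bbba
209 ffffffffffffb56565555555555555789a998889aba
210 ffffffffffffb565565555555557a98888888878abb
211 fffffffffffff555556655555556888888888888abb
212 fffffffffffffb9b9cda55555556888878888888aa9
213 fffffffffffffeeeeeeb555655668888888888889a8
214 ffffffffffffffffffff5567878788888888888889a
215 fffffffffffffffffffffffff98788888888888889a
216 fffffffffffffffffffffffffd8888888888899bfff
217 fffffffffffffffffffffffffea8888998abbbcffff
218 ffffffffffffffffffffffffffc9aacfffbcbcdffff
219 ffffffffffffffffffffffffffeabfffffcccccdddd
220 ffffffffffffffffffffffffffedbeffffcccccbaab
221 fffffffffffffffffffffffffffeacfddcbaabbcbaa
```

The handle follows the gripper: its near end is now at row ~209, a ≈ 1.33, with tips at row 214 as predicted. There is a small radial preload (fy ≈ 7 N), so I'll shift the path slightly inward and continue round.

Request:
arm_command(
  moves="0 0 0.02 0.35 0 0 0; 0 0 0.05 0.36 0 0 0; 0 0 0.05 0.42 0 0 0",
)

```text
time: 14.4
ee_pos: [0.4672, 0.1996, 0.0783]
tcp_rot: [-0.17, 3.136, 0.001]
wrist_force: [1.4, 4.4, 2.8]
gripper_width: 0.0159
finger_force: 30.0
```

Request:
arm_command(
  moves="0 0 0.05 0.42 0 0 0; 0 0 0.08 0.41 0 0 0; 0 0 0.12 0.4 0 0 0",
)

```text
time: 14.7
ee_pos: [0.467, 0.2024, 0.0661]
tcp_rot: [-0.17, 3.136, 0.001]
wrist_force: [1.2, 5.4, 5.8]
gripper_width: 0.0159
finger_force: 30.0
```

Request:
arm_command(
  moves="0 0 0.17 0.39 0 0 0; 0 0 0.2 0.37 0 0 0; 0 0 0.23 0.35 0 0 0",
)

```text
time: 15.0
ee_pos: [0.4664, 0.2086, 0.0554]
tcp_rot: [-0.17, 3.136, 0.001]
wrist_force: [0.4, 4.5, 8.7]
gripper_width: 0.0161
finger_force: 30.0
```

Request:
arm_command(
  moves="0 0 0.27 0.32 0 0 0; 0 0 0.3 0.29 0 0 0; 0 0 0.33 0.26 0 0 0",
)

```text
time: 15.3
ee_pos: [0.4656, 0.2173, 0.0472]
tcp_rot: [-0.17, 3.135, -0.0]
wrist_force: [0.1, 2.9, 14.3]
gripper_width: 0.0158
finger_force: 30.0
```

Request:
arm_command(
  moves="0 0 0.38 0.15 0 0 0; 0 0 0.38 0.11 0 0 0; 0 0 0.39 0.12 0 0 0",
)

```text
time: 15.6
ee_pos: [0.4648, 0.2256, 0.0427]
tcp_rot: [-0.168, 3.136, -0.007]
wrist_force: [1.1, -2.3, 8.7]
gripper_width: 0.0162
finger_force: 30.0
```

Request:
arm_command(
  moves="0 0 0.41 0.1 0 0 0; 0 0 0.41 0.08 0 0 0; 0 0 0.42 0.03 0 0 0",
)

```text
time: 15.9
ee_pos: [0.4638, 0.2358, 0.0401]
tcp_rot: [-0.166, 3.137, -0.012]
wrist_force: [2.4, -6.8, 8.5]
gripper_width: 0.0162
finger_force: 30.0
```

Request:
arm_command(
  moves="0 0 0.42 -0.02 0 0 0; 0 0 0.41 -0.05 0 0 0; 0 0 0.41 -0.09 0 0 0",
)

```text
time: 16.2
ee_pos: [0.4628, 0.2458, 0.0402]
tcp_rot: [-0.165, 3.137, -0.016]
wrist_force: [5.7, -6.0, -3.8]
gripper_width: 0.0163
finger_force: 30.0
```

Request:
arm_command(
  moves="0 0 0.4 -0.14 0 0 0; 0 0 0.38 -0.17 0 0 0; 0 0 0.37 -0.22 0 0 0",
)

```text
time: 16.5
ee_pos: [0.4615, 0.2579, 0.0438]
tcp_rot: [-0.164, 3.137, -0.011]
wrist_force: [10.9, -0.5, -19.7]
gripper_width: 0.0161
finger_force: 30.0
```

Request:
arm_command(
  moves="0 0 0.34 -0.24 0 0 0; 0 0 0.31 -0.28 0 0 0; 0 0 0.28 -0.31 0 0 0",
)

```text
time: 16.8
ee_pos: [0.4604, 0.2707, 0.0525]
tcp_rot: [-0.167, 3.136, -0.002]
wrist_force: [11.3, 5.8, -18.8]
gripper_width: 0.0161
finger_force: 30.0
```

Request:
arm_command(
  moves="0 0 0.25 -0.34 0 0 0; 0 0 0.22 -0.36 0 0 0; 0 0 0.18 -0.38 0 0 0",
)

```text
time: 17.1
ee_pos: [0.4597, 0.279, 0.0643]
tcp_rot: [-0.168, 3.135, 0.001]
wrist_force: [9.7, 6.6, -13.5]
gripper_width: 0.016
finger_force: 30.0
```

```bash
cat > d.py <<'E'
import numpy as np
from scipy.optimize import least_squares
D=np.array([# x,y,z,fx,fy,fz
[.4661,.2116,.1115,1.1,.9,.2],[.4668,.2040,.1011,2.6,6.9,-1.9],[.4672,.2001,.0897,.2,7.6,0],[.4672,.1996,.0783,1.4,4.4,2.8],[.4670,.2024,.0661,1.2,5.4,5.8],[.4664,.2086,.0554,.4,4.5,8.7],[.4656,.2173,.0472,.1,2.9,14.3],
[.4648,.2256,.0427,1.1,-2.3,8.7],[.4638,.2358,.0401,2.4,-6.8,8.5],[.4628,.2458,.0402,5.7,-6,-3.8],[.4615,.2579,.0438,10.9,-.5,-19.7],[.4604,.2707,.0525,11.3,5.8,-18.8],[.4597,.2790,.0643,9.7,6.6,-13.5]])
def fit(D):
    c=.105
    Y=(D[:,1]-.2466)*np.cos(c)-(D[:,0]-.5263)*np.sin(c);Z=D[:,2]
    f=lambda p:np.hypot(Y-p[0],Z-p[1])-.042
    p=least_squares(f,[0,.083],loss="soft_l1",f_scale=.001).x
    a=np.unwrap(np.arctan2(-(Y-p[0]),Z-p[1]))
    fy=D[:,4]*np.cos(c)-D[:,3]*np.sin(c);fz=D[:,5]
    Ft=fy*-np.cos(a)+fz*-np.sin(a);Fr=fy*-np.sin(a)+fz*np.cos(a)
    return p,a,Ft,Fr,f(p)
if __name__=="__main__":
    np.set_printoptions(precision=2,suppress=True,linewidth=150)
    p,a,Ft,Fr,res=fit(D);print(p*1e3);print(np.c_[a,Ft,Fr,res*1e3])
E
python3 d.py
```

```text
[ 1.12 81.88]
[[  0.79  -0.69  -0.41  -0.11]
 [  1.09  -1.33  -6.73  -0.09]
 [  1.38  -1.41  -7.4   -0.09]
 [  1.66  -2.43  -4.45  -0.18]
 [  1.96  -3.4   -7.04  -0.05]
 [  2.25  -3.96  -8.92   0.03]
 [  2.54  -5.75 -13.41   0.12]
 [  2.76  -5.44  -7.2    0.16]
 [  3.02  -8.03  -7.55   0.12]
 [  3.25  -6.95   3.03  -0.05]
 [  3.56  -9.49  17.34  -0.33]
 [  3.93 -10.16  16.47  -0.18]
 [  4.28  -9.93  10.7   -0.06]]
```

The circle fit is good (residuals under 0.4 mm) and the tangential force is tracing a clear sinusoid. Continuing with a radial correction.

Request:
arm_command(
  moves="0 -0.07 0.2 -0.36 0 0 0; 0 -0.07 0.16 -0.38 0 0 0; 0 -0.06 0.12 -0.38 0 0 0",
)

```text
time: 17.4
ee_pos: [0.4594, 0.2824, 0.0751]
tcp_rot: [0.168, -3.135, 0.005]
wrist_force: [4.6, 2.7, -11.0]
gripper_width: 0.0161
finger_force: 30.0
```

Request:
arm_command(
  moves="0 0 0.02 -0.42 0 0 0; 0 0 -0.02 -0.42 0 0 0; 0 0 -0.07 -0.42 0 0 0",
)

```text
time: 17.7
ee_pos: [0.4594, 0.2826, 0.088]
tcp_rot: [0.169, -3.136, 0.002]
wrist_force: [4.7, 4.0, -8.2]
gripper_width: 0.0161
finger_force: 30.0
```

Request:
arm_command(
  moves="0 0 -0.11 -0.4 0 0 0; 0 0 -0.14 -0.4 0 0 0; 0 0 -0.19 -0.37 0 0 0",
)

```text
time: 18.0
ee_pos: [0.4598, 0.2789, 0.1001]
tcp_rot: [0.169, -3.136, 0.001]
wrist_force: [3.6, 5.5, -6.2]
gripper_width: 0.0162
finger_force: 30.0
```

Request:
arm_command(
  moves="0 0 -0.22 -0.36 0 0 0; 0 0 -0.26 -0.33 0 0 0; 0 0 -0.29 -0.31 0 0 0",
)

```text
time: 18.3
ee_pos: [0.4604, 0.2719, 0.1105]
tcp_rot: [0.17, -3.136, -0.0]
wrist_force: [3.2, 5.8, -4.1]
gripper_width: 0.0161
finger_force: 30.0
```

Request:
arm_command(
  moves="0 0 -0.31 -0.27 0 0 0; 0 0 -0.35 -0.24 0 0 0; 0 0 -0.36 -0.21 0 0 0",
)

```text
time: 18.6
ee_pos: [0.4613, 0.2623, 0.1182]
tcp_rot: [0.17, -3.136, -0.001]
wrist_force: [2.9, 5.5, -1.6]
gripper_width: 0.0164
finger_force: 30.0
```

Request:
arm_command(
  moves="0 0 -0.39 -0.17 0 0 0; 0 0 -0.4 -0.13 0 0 0; 0 0 -0.41 -0.09 0 0 0",
)

```text
time: 18.9
ee_pos: [0.4624, 0.2509, 0.1227]
tcp_rot: [0.171, -3.136, -0.001]
wrist_force: [-0.5, 4.6, 4.5]
gripper_width: 0.016
finger_force: 30.0
```

Request:
arm_command(
  moves="0 0 -0.42 -0.04 0 0 0; 0 0 -0.42 -0.01 0 0 0; 0 0 -0.41 0.04 0 0 0",
)

```text
time: 19.2
ee_pos: [0.4637, 0.2378, 0.1236]
tcp_rot: [0.17, -3.135, 0.001]
wrist_force: [-3.2, 2.1, 11.4]
gripper_width: 0.0165
finger_force: 30.0
```

Request:
arm_command(
  moves="0 0 -0.42 0.07 0 0 0; 0 0 -0.4 0.12 0 0 0; 0 0 -0.39 0.16 0 0 0",
)

```text
time: 19.5
ee_pos: [0.465, 0.2231, 0.1196]
tcp_rot: [0.168, -3.134, 0.008]
wrist_force: [-2.6, -2.8, 8.6]
gripper_width: 0.0161
finger_force: 30.0
```

Request:
arm_command(
  moves="0 0 -0.37 0.2 0 0 0; 0 0 -0.35 0.23 0 0 0; 0 0 -0.32 0.27 0 0 0",
)

```text
time: 19.8
ee_pos: [0.466, 0.2116, 0.1116]
tcp_rot: [0.167, -3.134, 0.009]
wrist_force: [-1.0, -2.1, 4.0]
gripper_width: 0.016
finger_force: 30.0
```

```bash
python3 - <<'E'
s=open("d.py").read().replace("9.7,6.6,-13.5]])","""9.7,6.6,-13.5],
[.4594,.2824,.0751,4.6,2.7,-11],[.4594,.2826,.088,4.7,4,-8.2],[.4598,.2789,.1001,3.6,5.5,-6.2],[.4604,.2719,.1105,3.2,5.8,-4.1],
[.4613,.2623,.1182,2.9,5.5,-1.6],[.4624,.2509,.1227,-.5,4.6,4.5],[.4637,.2378,.1236,-3.2,2.1,11.4],[.465,.2231,.1196,-2.6,-2.8,8.6],[.466,.2116,.1116,-1,-2.1,4]])""")
s+='''
    k=slice(1,None);M=np.c_[np.ones(len(a)),np.sin(a),np.cos(a)][k]
    b,*_=np.linalg.lstsq(M,Ft[k],rcond=None);r=Ft[k]-M@b
    A=np.hypot(b[1],b[2]);print("drag",b[0],"amp",A,"rms",r.std(),"down",np.arctan2(b[2],-b[1])%(2*np.pi));print(r)
'''
open("d.py","w").write(s)
E
python3 d.py
```

```text
[ 1.17 81.87]
[[  0.79  -0.69  -0.41  -0.07]
 [  1.09  -1.33  -6.73  -0.03]
 [  1.38  -1.41  -7.4   -0.04]
 [  1.66  -2.43  -4.45  -0.13]
 [  1.96  -3.41  -7.04  -0.01]
 [  2.25  -3.97  -8.92   0.06]
 [  2.54  -5.76 -13.4    0.14]
 [  2.76  -5.45  -7.19   0.17]
 [  3.01  -8.04  -7.54   0.12]
 [  3.25  -6.95   3.04  -0.06]
 [  3.56  -9.47  17.35  -0.36]
 [  3.93 -10.14  16.48  -0.23]
 [  4.28  -9.93  10.7   -0.11]
 [  4.55 -10.5    3.95  -0.01]
 [  4.86  -8.62   2.25   0.09]
 [  5.16  -7.79   1.9    0.07]
 [  5.46  -6.7    1.2    0.12]
 [  5.75  -5.27   1.23   0.09]
 [  6.05  -3.45   5.46  -0.01]
 [  6.36  -3.33  11.17  -0.14]
 [  6.73  -1.46   8.84  -0.15]
 [  7.07  -1.42   4.23  -0.01]]
drag -5.552646505908649 amp 4.386075066370572 rms 0.5095983384817638 down 2.5756639778054797
[-0.15  0.07 -0.36 -0.4   0.19 -0.38  0.91 -0.63  1.36 -0.27 -0.31 -0.03 -0.91  0.25  0.08 -0.03  0.13  0.68 -0.42  0.37 -0.15]
```

One full turn fitted: drag 5.55 N, amplitude 4.39 N (0.184 Nm, within the stated range), heavy side down at rotor ≈ 2.58. I'll carry on round past it to refine.

Request:
arm_command(
  moves="0 0 -0.3 0.29 0 0 0; 0 0 -0.26 0.33 0 0 0; 0 0 -0.24 0.35 0 0 0",
)

```text
time: 20.1
ee_pos: [0.4667, 0.2043, 0.1016]
tcp_rot: [0.168, -3.133, 0.007]
wrist_force: [-2.7, -4.6, 4.9]
gripper_width: 0.0156
finger_force: 30.0
```

Request:
arm_command(
  moves="0 0 -0.19 0.37 0 0 0; 0 0 -0.16 0.39 0 0 0; 0 0 -0.12 0.4 0 0 0",
)

```text
time: 20.4
ee_pos: [0.4671, 0.2002, 0.0898]
tcp_rot: [0.168, -3.134, 0.006]
wrist_force: [-3.2, -4.2, 1.8]
gripper_width: 0.0163
finger_force: 30.0
```

Request:
arm_command(
  moves="0 0 -0.07 0.42 0 0 0; 0 0 -0.04 0.41 0 0 0; 0 0 0.01 0.42 0 0 0",
)

```text
time: 20.7
ee_pos: [0.4672, 0.1997, 0.0773]
tcp_rot: [0.168, -3.134, 0.005]
wrist_force: [-3.1, -3.9, 2.0]
gripper_width: 0.0159
finger_force: 30.0
```

Request:
arm_command(
  moves="0 0 0.05 0.42 0 0 0; 0 0 0.08 0.41 0 0 0; 0 0 0.12 0.4 0 0 0",
)

```text
time: 21.0
ee_pos: [0.4669, 0.2029, 0.0652]
tcp_rot: [0.169, -3.134, 0.003]
wrist_force: [-3.0, -3.4, 1.4]
gripper_width: 0.0165
finger_force: 30.0
```

Request:
arm_command(
  moves="0 0 0.17 0.39 0 0 0; 0 0 0.2 0.37 0 0 0; 0 0 0.23 0.35 0 0 0",
)

```text
time: 21.3
ee_pos: [0.4663, 0.2097, 0.0544]
tcp_rot: [0.17, -3.134, 0.002]
wrist_force: [-3.3, -3.2, 4.1]
gripper_width: 0.0161
finger_force: 30.0
```

Request:
arm_command(
  moves="0 0 0.27 0.32 0 0 0; 0 0 0.3 0.29 0 0 0; 0 0 0.33 0.26 0 0 0",
)

```text
time: 21.6
ee_pos: [0.4654, 0.2192, 0.0461]
tcp_rot: [0.17, -3.135, 0.001]
wrist_force: [-4.8, -3.2, 6.6]
gripper_width: 0.0163
finger_force: 30.0
```

Request:
arm_command(
  moves="0 0 0.36 0.23 0 0 0; 0 0 0.37 0.19 0 0 0; 0 0 0.39 0.15 0 0 0",
)

```text
time: 21.9
ee_pos: [0.4644, 0.2306, 0.0411]
tcp_rot: [0.17, -3.135, 0.001]
wrist_force: [-6.9, -4.2, 12.6]
gripper_width: 0.0163
finger_force: 30.0
```

Request:
arm_command(
  moves="0 0 0.41 0.11 0 0 0; 0 0 0.41 0.08 0 0 0; 0 0 0.42 0.03 0 0 0",
)

```text
time: 22.2
ee_pos: [0.4634, 0.2418, 0.0396]
tcp_rot: [0.17, -3.135, 0.005]
wrist_force: [-7.1, -8.7, 17.7]
gripper_width: 0.0162
finger_force: 30.0
```

```bash
python3 - <<'E'
s=open("d.py").read().replace("-1,-2.1,4]])","""-1,-2.1,4],[.4667,.2043,.1016,-2.7,-4.6,4.9],[.4671,.2002,.0898,-3.2,-4.2,1.8],[.4672,.1997,.0773,-3.1,-3.9,2],[.4669,.2029,.0652,-3,-3.4,1.4],[.4663,.2097,.0544,-3.3,-3.2,4.1],[.4654,.2192,.0461,-4.8,-3.2,6.6],[.4644,.2306,.0411,-6.9,-4.2,12.6],[.4634,.2418,.0396,-7.1,-8.7,17.7]])""")
open("d.py","w").write(s)
E
python3 d.py | tail -14
python3 - <<'E'
import numpy as np
a=9.40
for i in range(1,9):
    b=a-.09*i;c=b+.09
    print(round(b,2),round(-4.2*(np.sin(b)-np.sin(c)),2),round(-4.2*(np.cos(b)-np.cos(c)),2))
E
```

```text
[  6.36  -3.34  11.17  -0.11]
 [  6.73  -1.46   8.84  -0.11]
 [  7.07  -1.42   4.23   0.03]
 [  7.36  -2.3    6.09  -0.03]
 [  7.66  -1.04   4.11  -0.09]
 [  7.96  -2.37   3.32  -0.1 ]
 [  8.26  -2.5    2.26  -0.11]
 [  8.57  -4.96  -0.55  -0.13]
 [  8.87  -5.75  -4.21   0.02]
 [  9.17  -6.52 -11.32   0.11]
 [  9.44  -7.65 -17.81   0.25]]
drag -5.571669072577597 amp 4.307198096682801 rms 0.5216139295478417 down 2.582127844742029
[-0.05  0.15 -0.3  -0.37  0.19 -0.4   0.88 -0.68  1.3  -0.33 -0.37 -0.09 -0.96  0.23  0.07 -0.01  0.17  0.74 -0.34  0.47 -0.05 -1.03  0.52 -0.18
  0.63 -0.64 -0.15  0.34  0.26]
9.31 -0.38 -0.03
9.22 -0.37 -0.06
9.13 -0.37 -0.09
9.04 -0.36 -0.13
8.95 -0.34 -0.16
8.86 -0.33 -0.19
8.77 -0.31 -0.22
8.68 -0.29 -0.24
```

Refined estimate: 2.582, so the target is 8.865. I'll turn back to it.

Request:
arm_command(
  moves="0 0.05 -0.38 -0.1 0 0 0; 0 0.05 -0.37 -0.13 0 0 0; 0 0.05 -0.37 -0.16 0 0 0; 0 0 -0.36 -0.13 0 0 0",
)

```text
time: 22.6
ee_pos: [0.4646, 0.2265, 0.0428]
tcp_rot: [-0.169, 3.137, -0.0]
wrist_force: [4.5, 1.0, -12.2]
gripper_width: 0.0162
finger_force: 30.0
```

Request:
arm_command(
  moves="0 0 -0.34 -0.16 0 0 0; 0 0 -0.33 -0.19 0 0 0",
)

```text
time: 22.8
ee_pos: [0.4653, 0.219, 0.0466]
tcp_rot: [0.168, -3.137, 0.002]
wrist_force: [5.2, -1.7, -11.8]
gripper_width: 0.0165
finger_force: 30.0
```

Request:
arm_command(
  moves="0 0 0 0 0 0 0; 0 0 0 0 0 0 0; 0 0 0 0 0 0 0",
)

```text
time: 23.1
ee_pos: [0.4653, 0.2185, 0.0469]
tcp_rot: [0.167, -3.137, 0.005]
wrist_force: [4.0, -4.0, -10.3]
gripper_width: 0.0159
finger_force: 30.0
```

```bash
python3 - <<'E'
import numpy as np,d
from rig import manip
P=[manip.state()]
for _ in range(6): manip.read_camera("wrist");P.append(manip.state())
x=np.mean([s["ee_pos"] for s in P],0);f=np.mean([s["wrist_force"] for s in P],0);print(x,f,P[-1]["gripper_width"])
p,a,Ft,Fr,_=d.fit(np.vstack([d.D,[*x,*f]]))
print(p,a[-1]%(2*np.pi),Ft[-1],Fr[-1])
E
```

```text
[0.46536664 0.21846259 0.04690884] [  3.9291047   -4.06111597 -10.23922344] 0.01611842246180157
[0.00121604 0.08186364] 2.5633771354902866 1.868983425928338 11.007087482085737
```

Within 0.02 rad of the target. I'll relax the radial preload and check that it holds still.

Request:
arm_command(
  moves="0 0 -0.03 0.08 0 0 0; 0 0 -0.02 0.07 0 0 0; 0 0 0 0 0 0 0; 0 0 0 0 0 0 0; 0 0 0 0 0 0 0; 0 0 0 0 0 0 0",
)

```text
time: 24.0
ee_pos: [0.4654, 0.2186, 0.0466]
tcp_rot: [0.168, -3.137, 0.005]
wrist_force: [1.0, -6.0, 0.7]
gripper_width: 0.0158
finger_force: 30.0
```

```bash
python3 - <<'E'
import numpy as np,d
from h import *
P=[]
for _ in range(5): s=manip.read_camera("side");P.append(manip.state())
x=np.mean([q["ee_pos"] for q in P],0);f=np.mean([q["wrist_force"] for q in P],0)
p,a,Ft,Fr,_=d.fit(np.vstack([d.D,[*x,*f]]))
print(a[-1]%(2*np.pi),Ft[-1],Fr[-1],P[-1]["gripper_width"],P[-1]["finger_force"],P[-1]["time"],abs(P[-1]["dq"]).max())
c,_=cv2.findContours(yel(s).astype(np.uint8),0,2);print(cv2.approxPolyDP(c[0],1.5,True)[:,0].tolist())
E
```

```text
2.56998292787598 -4.198576449912536 3.0489563590613846 0.016273072995057525 29.993713796138763 24.25 0.001368624103733845
[[255, 160], [244, 162], [246, 169], [250, 173], [250, 176], [245, 179], [246, 189], [249, 194], [248, 185], [254, 181], [252, 172], [256, 171]]
```

```bash
python3 -c "
from rig import manip
print(manip.sign_off())"
```

```text
the job is handed in; nothing more can be done
None
```

I handed the job in at about 24 s: the stop plate is parked upright and fully home in the outer slot, and the drum was turned more than one full turn. It is now held still by the handle at rotor ≈ 2.57 rad, against a measured heavy-side-down angle of about 2.58 rad.

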